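# Key the shaft into the belt pulley

## Robot

A 6-joint arm with a two-finger parallel gripper is mounted at the origin on the work surface. World frame = base frame: x ahead of the robot, y to its left, z up, the work surface at z = 0. Lengths are in m, angles in degrees, forces in N, time in s.
With the tool pointing down it reaches from about 0.375 to 0.9 m from the base axis. Payload 3.1 kg.
Tool frame: the origin (TCP) lies on the centre line of the jaws, within the pads' length; the fingertips stand 22 mm ahead of it and the grasp point (between the pads) lies 3 mm ahead of it; z points along the fingers, y is the line along which they close (so a half turn about z gives the same grasp; the last joint's range is limited). The gripper opens to 87 mm and grips with 3 to 60 N. Pads are 19 mm wide; open, the fingers measure 117 mm over their backs; the gripper's body (75 mm by 190 mm) begins 51 mm behind the grasp point.
Start: joints at [54.861, 30.224, 82.088, -0, 67.689, -10.227], TCP at [0.263, 0.567, 0.216] pointing down, gripper open.
Joint ranges: [-176.69, 176.69], [-43.24, 126.21], [12.49, 139.97], [-82, 262], [0, 151.66], [-163.58, 163.58]. Speed limits (degrees/s): [159.86, 159.86, 180, 180, 180, 180].

## Interface

Orientations are given as a 3x3 rotation matrix whose columns are the frame's x, y, z axes.
In Python, from rig import * gives the robot as it stands.
- The arm moves only by the shell command python3 -m jog 'ROWS'. ROWS is text: rows parted by semicolons, each of 7 numbers parted by spaces: the shift along the tool's x, y, z in mm, then the turn, a rotation vector about the tool's x, y, z in rad, then the finger opening in mm, from 0 to 87. In form: tx ty tz ax ay az fingers; .... A call has 1 to 12 rows; each row shifts and turns the commanded pose from where the row before left it, along the tool's axes as they then stand; what a row does not reach is not made up. A row lasts 1/8 s, in which the tool goes at most 62.5 mm and 10.7 degrees, less where a joint would pass 70% of its speed; a pose out of reach is approached as far as the arm can. A call with a gripper value outside its range is refused whole. The fingers move at their own pace and stop on an object; the grip force is fixed at half the most. Time passes only in rows, so rows that do not move let the fingers close. It gives the time, the measured TCP pose, the force, the opening and the grip force at its end, in the units of the state.
- read_state(): the state, without advancing time (a new reading comes with each control period).
- capture(name): name is "side" or "top"; returns a dict with "color" (400x640x3 uint8, red, green, blue), "camera_matrix" (3x3 intrinsics, pixels), "R" (3x3) and "t" (3): a world point X has camera coordinates R X + t. Camera axes: x right, y down, z forward; pixel columns grow to the right and rows downward; lengths in m; the calibration is good to about 2 mm. A picture is of the moment at which its call begins. There is no depth.
- hand_in(): hands the job in; it is judged then, once.
Trained networks look in the newest picture that a camera, given by its name, has taken for a name from the list of things; names that differ only in an ending like _2 or _b are one class to them, and where a whole thing is asked for, a point or a joint stands for the part that bears it (a point fixed in the world has none). Each returns a list of dicts, best first, with "conf" (0 to 1); they miss things now and then, are a little off and sometimes report something else, mostly with a low value. They report only what shows in the picture. A call takes as long as a camera call. They do not tell look-alikes from the thing itself.
- find_in(camera, target): "at" ([x, y, z] in m, in world coordinates, good to about 4 mm: the middle of the surface that is visible of it).
- trace(camera, target): "pixels" (400x640 bool, what is visible of it).
- place_of(camera, target): "at" ([x, y, z] in m, in world coordinates, good to about 4 mm: a listed point, or the origin of a listed thing).
The state is a dict: "time_s": time; "joint_positions": joint angles; "qvel": joint speeds; "tau": joint torques, N m; "position": TCP position; "tcp_rot": TCP orientation; "force": force on the tool from outside, world axes, zero at the start; "moment": the same for the moment, N m; "opening": opening from 0.0 (shut) to 1.0 (fully open); "grasp_force": force on a finger pad.
Only numpy, scipy, OpenCV 4.12 (cv2) and the standard library are available. Lean on these libraries where they do the work, as an engineer would, in place of code of your own. Each camera call takes 0.05 s, during which the arm holds its last target. There are 200 camera calls.

## Task

Lift the yellow canister by its handle off the belt pulley and set it down upright on the bench beside the pulley, without dropping or tipping it. Then take the keyed shaft from its blue holder by its square head, push it into the pulley's bore, turning it until the key slips into the keyway, and push on against the spring until the shaft's flange is fully down on the pulley's face. Finish while still holding the shaft by its head and pressing it fully home (the spring lifts it again if you let up); leave the bottle, the screwdriver and the black bin where they are.

Things in the scene. Friction and masses are not known exactly. Their poses are not given: they have to be found in the camera images.
- hub: Aluminium toothed belt pulley, 80 mm across, standing upright on a round dark steel base 116 mm across, all fixed to the bench. Level top face 57 mm above the bench. Origin on the bore's axis at bench level, z up, x towards the keyway. A red stripe on the top face, 22 to 34 mm from the axis, points out along the keyway. It does not turn or move.
- hub_mouth (a point): Centre of the bore's mouth in the pulley's top face, axes as hub. Upright round bore 22 mm across, 45 mm deep, with one keyway 8.4 mm wide down its whole length on the +x side, reaching 17 mm from the axis.
- ejector (a joint): Travel of the brass spring plunger in the bore: 0 at rest (its top 32 mm below the pulley's face), growing as the shaft pushes it down; 0.008 m with the flange on the face, 0.010 at most. Spring: 3 N at first touch, 7.8 N at 0.008 m; it lifts the shaft by 8 mm if not held down.
- shaft: Loose upright steel shaft, 0.16 kg. Origin: centre of its foot, z up. 20 mm across, lowest 4 mm tapering to 14 mm; flange 44 mm across at z 40 to 46 mm; dark square head 24 x 24 mm (flats facing x and y) at z 46 to 76 mm, to grip. Key on its +x side; red stripes on flange and head top point to the key's side. Home: foot 40 mm below the pulley's face.
- shaft_key (a point): Point on the shaft's brass key, 12 mm from the axis, 10 mm above the foot; axes as shaft. The key is 6 mm wide, reaches 15 mm from the axis and runs from z 10 to 36 mm, so the round foot enters the bore 10 mm before the key meets the pulley's face.
- holder: Blue block 86 x 86 mm, 50 mm high, fixed to the bench, origin under its centre at bench level. The shaft hangs upright in its 37 mm through hole, flange resting on the block's top, foot 10 mm above the bench, key hidden in the hole; it is free to turn, with about 3 mm of play.
- canister: Closed yellow canister, 71 mm across, 60 mm high, 0.3 kg, standing loose on the pulley over the bore. Origin under its centre, z up. Rigid steel bow handle: a level round bar 10 mm thick along its y axis, centre 95 mm above the underside, 60 mm between the axes of its two 10 mm uprights; 30 mm free under the bar.
- bottle: Bystander: amber bottle, 48 mm across, 100 mm high, origin under its centre. Leave alone.
- driver: Bystander: screwdriver, 170 mm long, lying on the bench along its x axis, under 40 mm high. Leave alone.
- bin: Bystander: black open bin 80 x 90 mm, 40 mm high, origin under its centre. Leave alone.
Things that resemble listed ones, but are neither listed nor needed, are in the scene too. Of the things like the shaft, leave any that is green; of the rest the smaller one is meant.

How it is judged:
By the outcome, as a careful person would: the job done as asked, in the order asked, and still so for the second after the job is handed in, while the arm keeps its last pose, push and grip.
It also fails if it takes over 64 s, if anything falls off the work surface, if the arm or the gripper's body presses on something with over 40 N, if the wrist force passes 120 N, or if a joint passes its speed limit or range.

## Working session

There is one attempt and no reset: what is moved stays moved. The work goes in short steps, Python scripts to look and compute and a shell command to move; the robot and the scene stay as the last step left them, time stands still between calls to the robot, and variables do not carry over. Pictures are saved under pics/ and viewed, at most 10 in all, crops included, and the job is handed in when it is done.

```bash
mkdir -p pics; ls; python3 - <<'E'
from rig import *
import cv2,numpy as np
for c in ("side","top"):
    d=capture(c); cv2.imwrite(f"pics/{c}0.png",d["color"][...,::-1])
    print(c,d["camera_matrix"].tolist(),np.round(d["R"],4).tolist(),d["t"])
    for n in ("hub","hub_mouth","shaft","holder","canister","bottle","driver","bin"):
        print(n,[(np.round(r["at"],4).tolist(),round(r["conf"],2)) for r in place_of(c,n)])
s=read_state();print(s["time_s"],s["position"],np.round(s["tcp_rot"],4).tolist(),s["opening"],s["force"])
E
```

```text
pics
side [[388.14758877868263, 0.0, 318.37577119378636], [0.0, 388.14758877868263, 197.56644426332363], [0.0, 0.0, 1.0]] [[0.7503, -0.6611, -0.0061], [-0.3727, -0.4153, -0.8298], [0.546, 0.6249, -0.558]] [-0.37799987  0.32244389  0.42908642]
hub [([0.538, -0.1934, 0.0005], 0.69), ([0.7178, 0.0991, -0.0007], 0.65), ([0.5383, -0.1992, 0.0539], 0.3)]
hub_mouth [([0.5549, 0.1754, 0.0152], 0.56)]
shaft [([0.5532, 0.177, 0.0126], 0.94), ([0.5633, 0.2862, -0.0036], 0.92), ([0.4297, 0.1657, -0.0013], 0.78)]
holder [([0.5576, 0.1766, -0.0042], 0.72)]
canister [([0.539, -0.2019, 0.0565], 0.93)]
bottle [([0.7188, 0.0989, -0.0028], 0.74)]
driver [([0.689, -0.1979, -0.0007], 0.58)]
bin [([0.4974, 0.3983, 0.0048], 0.56)]
top [[501.77337254181055, 0.0, 322.6916078851189], [0.0, 501.77337254181055, 194.49099907173155], [0.0, 0.0, 1.0]] [[0.0043, -1.0, 0.0085], [-0.998, -0.0048, -0.0624], [0.0625, -0.0082, -0.998]] [0.09164562 0.57735675 1.20278363]
hub [([0.5374, -0.1952, 0.0015], 0.84)]
hub_mouth [([0.5378, -0.1963, 0.0584], 0.79)]
shaft [([0.5634, 0.2844, -0.0029], 0.67), ([0.4358, 0.1751, -0.0001], 0.61)]
holder [([0.5541, 0.1754, -0.0011], 0.62), ([0.5386, -0.1962, 0.0556], 0.38)]
canister [([0.5407, -0.1934, 0.0568], 0.7)]
bottle [([0.7144, 0.1022, 0.0011], 0.65)]
driver [([0.6897, -0.1974, -0.0027], 0.65)]
bin [([0.497, 0.3988, -0.0011], 0.91)]
0.9 [0.26322565 0.56683348 0.21557615] [[-0.9069, 0.4213, 0.0], [0.4213, 0.9069, 0.0], [-0.0, 0.0, -1.0]] 0.9992523474568065 [-0.50977548  0.27014063  0.68224314]
```

View pics/side0.png

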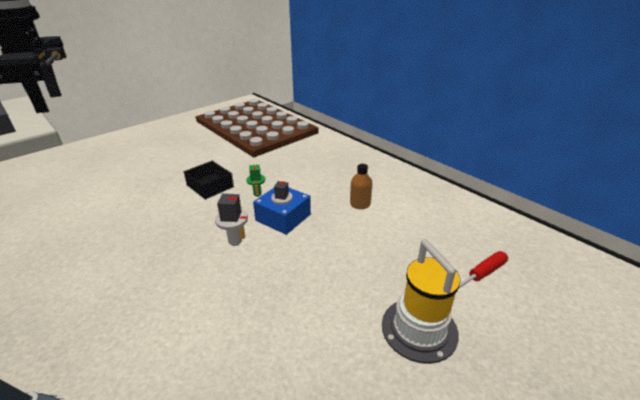

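View pics/top0.png

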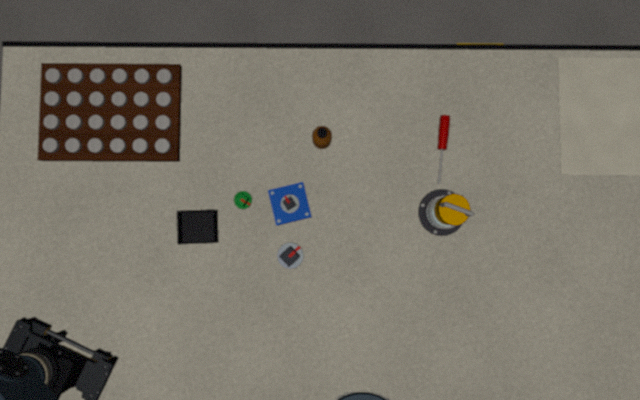

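The side view shows the canister on the pulley at (432,280), handle bar from (423,244) to (452,272). The wanted shaft is in the blue holder at (282,195); the green one at (256,180) and the bigger one at (231,215) are decoys. In the top view the handle runs from (443,206) to (473,214), and the shaft is at (290,202). Next I'll look closer.

```bash
python3 - <<'E'
import cv2,numpy as np
s=cv2.imread("pics/side0.png");t=cv2.imread("pics/top0.png")
f=lambda im,u,v,w,h,k:cv2.resize(im[v:v+h,u:u+w],None,fx=k,fy=k,interpolation=cv2.INTER_CUBIC)
a=f(s,375,230,100,75,4);b=f(t,410,180,100,75,4);c=f(s,250,172,66,50,6)[:300,:396];d=f(t,265,178,50,37,8)[:296]
o=np.zeros((600,800,3),np.uint8)
o[:300,:400]=a;o[:300,400:]=b;o[300:,:396]=c;o[300:596,400:]=d
cv2.imwrite("pics/crops0.png",o)
E
```

```text
(no output)
```

View pics/crops0.png

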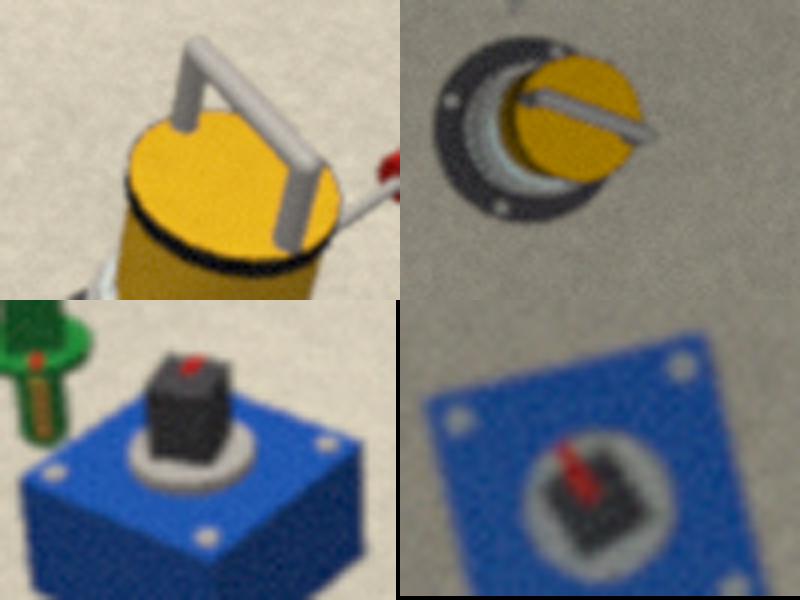

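```bash
cat > h.py <<'E'
import numpy as np,cv2
from rig import *
def P(d): return d["camera_matrix"]@np.c_[d["R"],np.asarray(d["t"])]
def tri(ds,dt,a,b):
    X=cv2.triangulatePoints(P(ds),P(dt),np.array(a,float).reshape(2,1),np.array(b,float).reshape(2,1))[:,0];X=X[:3]/X[3]
    e=[np.round((lambda p:p[:2]/p[2])(P(d)@np.r_[X,1])-q,1).tolist() for d,q in((ds,a),(dt,b))]
    return X,e
def plane(d,p,z):
    r=d["R"].T@np.linalg.inv(d["camera_matrix"])@[p[0],p[1],1];c=-d["R"].T@np.asarray(d["t"])
    return c+r*(z-c[2])/r[2]
E
cat > m.py <<'E'
from h import *
ds=capture("side");dt=capture("top")
A,e=tri(ds,dt,(424.1,241),(442.1,204));print("A",A,e)
B,e=tri(ds,dt,(452.7,270.9),(471.6,213.1));print("B",B,e)
print("mid",(A+B)/2,"len",np.linalg.norm(A-B),"yaw",np.degrees(np.arctan2(B[1]-A[1],B[0]-A[0])))
H,e=tri(ds,dt,(281.4,184),(289.3,203));print("head top",H,e)
im=dt["color"].astype(int)
m=(im[...,0]>130)&(im[...,1]<80);ys,xs=np.nonzero(m[180:215,270:310]);xs+=270;ys+=180
print(list(zip(xs.tolist(),ys.tolist())))
for z,n in((.056,"fl"),(.086,"hd")):
    print(n,[np.round(plane(dt,p,z),4).tolist() for p in ((285.0,196.1),(288.5,202),(289.3,203))])
m=np.uint8((im[...,2]>120)&(im[...,0]<70));c=max(cv2.findContours(m,0,2)[0],key=cv2.contourArea)
bx=cv2.boxPoints(cv2.minAreaRect(c));W=np.array([plane(dt,p,.05)[:2] for p in bx]);print("holder",W.mean(0),W.tolist())
s=read_state();print(s["time_s"])
E
python3 m.py
```

```text
A [ 0.5507739  -0.16557862  0.15046139] [[-2.8, 0.3], [0.9, -0.7]]
B [ 0.53006758 -0.22744178  0.15233602] [[-0.7, 0.1], [0.2, -0.2]]
mid [ 0.54042074 -0.1965102   0.15139871] len 0.06526344266149382 yaw -108.5059981233782
head top [0.55325287 0.17080297 0.08772112] [[-0.6, 0.0], [0.2, -0.3]]
[(285, 197), (285, 198), (286, 198), (287, 200)]
fl [[0.5703, 0.1833, 0.056], [0.5564, 0.175, 0.056], [0.5541, 0.1731, 0.056]]
hd [[0.5685, 0.1813, 0.086], [0.555, 0.1732, 0.086], [0.5527, 0.1713, 0.086]]
holder [0.55393619 0.17369365] [[0.5845019583948868, 0.22439862063916716], [0.6044098903159121, 0.14296755154443794], [0.5232644461642705, 0.12314050066676453], [0.5035684622515563, 0.20426791536446764]]
1.0
```

```bash
cat >> h.py <<'E'
def go(T,yaw=None):
    s=read_state();R=np.array(s["tcp_rot"]);d=R.T@(np.array(T)-s["position"])*1000
    y=np.degrees(np.arctan2(R[1,1],R[0,1]))
    print("t",round(s["time_s"],2),"pos",np.round(s["position"],4),"yaw",round(y,1),"shift",np.round(d,1),"" if yaw is None else "az %.3f"%-np.radians(yaw-y),"F",np.round(s["force"],1),"open",round(s["opening"]*87,1),"grip",round(s["grasp_force"],1))
E
python3 -m jog '0 0 0 0 0 .162 87;0 0 0 0 0 .162 87;0 0 0 0 0 .162 87;0 0 0 0 0 .162 87;0 0 0 0 0 .162 87;0 0 0 0 0 .162 87;0 0 0 0 0 .162 87;0 0 0 0 0 .162 87;0 0 0 0 0 .162 87'
python3 -m jog '-45 36 0 0 0 0 87;-45 36 0 0 0 0 87;-45 36 0 0 0 0 87;-45 36 0 0 0 0 87;-45 36 0 0 0 0 87;-45 36 0 0 0 0 87;-45 36 0 0 0 0 87;-45 36 0 0 0 0 87;-45 36 0 0 0 0 87;-45 36 0 0 0 0 87;-45 36 0 0 0 0 87;-45 36 0 0 0 0 87'
python3 -c "
from h import *
go([.539,-.196,.216],-18.5)"
```

```text
time_s: 2.12
position: [0.2632, 0.5668, 0.2155]
tcp_rot: [[0.322, 0.947, -0.0], [0.947, -0.322, -0.0], [-0.0, -0.0, -1.0]]
force: [0.3, -0.1, -0.2]
opening: 1.002
grasp_force: 0.0
time_s: 3.62
position: [0.5028, -0.0841, 0.2158]
tcp_rot: [[0.317, 0.948, 0.001], [0.948, -0.317, -0.0], [0.0, 0.001, -1.0]]
force: [0.3, 0.8, 0.5]
opening: 0.999
grasp_force: 0.0
t 3.62 pos [ 0.5028 -0.0841  0.2158] yaw -18.5 shift [-94.6  69.8  -0.1] az 0.000 F [0.3 0.8 0.5] open 86.9 grip 0.0
```

```bash
python3 -m jog '-47 35 0 0 0 0 87;-47.5 35 0 0 0 0 70;0 0 0 0 0 0 60;0 0 20 0 0 0 50;0 0 20 0 0 0 50;0 0 21 0 0 0 50;0 0 0 0 0 0 50'
python3 - <<'E'
from h import *
go([.539,-.196,.155],-18.5)
ds=capture("side");cv2.imwrite("pics/s1.png",cv2.resize(ds["color"][180:330,340:540,::-1],None,fx=4,fy=4,interpolation=2))
E
```

```text
time_s: 4.5
position: [0.537, -0.1922, 0.1532]
tcp_rot: [[0.316, 0.949, -0.004], [0.949, -0.316, 0.003], [0.001, -0.005, -1.0]]
force: [-0.2, 0.0, 0.3]
opening: 0.582
grasp_force: 0.0
t 4.5 pos [ 0.537  -0.1922  0.1532] yaw -18.4 shift [-3.   3.1 -1.9] az 0.002 F [-0.2  0.   0.3] open 50.7 grip 0.0
```

View pics/s1.png

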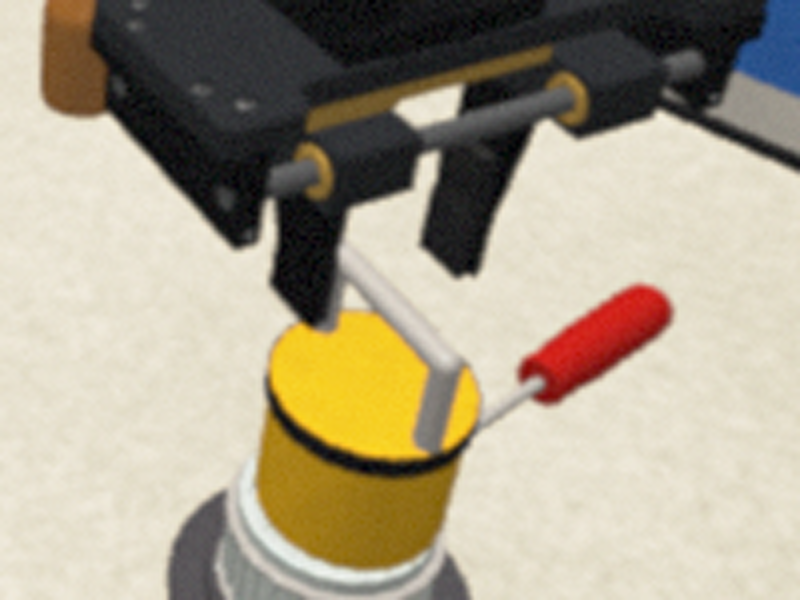

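The fingers at (310,270) and (455,230) straddle the bar, which runs from (345,250) to (450,365). Closing and lifting.

```bash
python3 -m jog '-2 2 0 0 0 0 40;0 0 0 0 0 0 15;0 0 0 0 0 0 0;0 0 0 0 0 0 0;0 0 0 0 0 0 0;0 0 0 0 0 0 0'
python3 -m jog '0 0 -10 0 0 0 0;0 0 -20 0 0 0 0;0 0 0 0 0 0 0'
python3 - <<'E'
from h import *
ds=capture("side");cv2.imwrite("pics/s2.png",cv2.resize(ds["color"][180:330,340:540,::-1],None,fx=4,fy=4,interpolation=2))
go([.500,-.060,.190])
E
```

```text
time_s: 5.3
position: [0.5399, -0.1965, 0.1545]
tcp_rot: [[0.317, 0.949, -0.0], [0.949, -0.317, 0.0], [0.0, -0.0, -1.0]]
force: [0.1, -0.1, 0.7]
opening: 0.024
grasp_force: 0.0
time_s: 5.68
position: [0.5412, -0.1972, 0.1865]
tcp_rot: [[0.316, 0.949, 0.004], [0.949, -0.316, -0.002], [-0.001, 0.004, -1.0]]
force: [0.7, -0.1, -0.0]
opening: 0.006
grasp_force: 0.0
t 5.72 pos [ 0.5405 -0.1967  0.1855] yaw -18.4 shift [116.9 -81.6  -4.8]  F [ 0.3 -0.4  0. ] open 0.7 grip 0.0
```

View pics/s2.png

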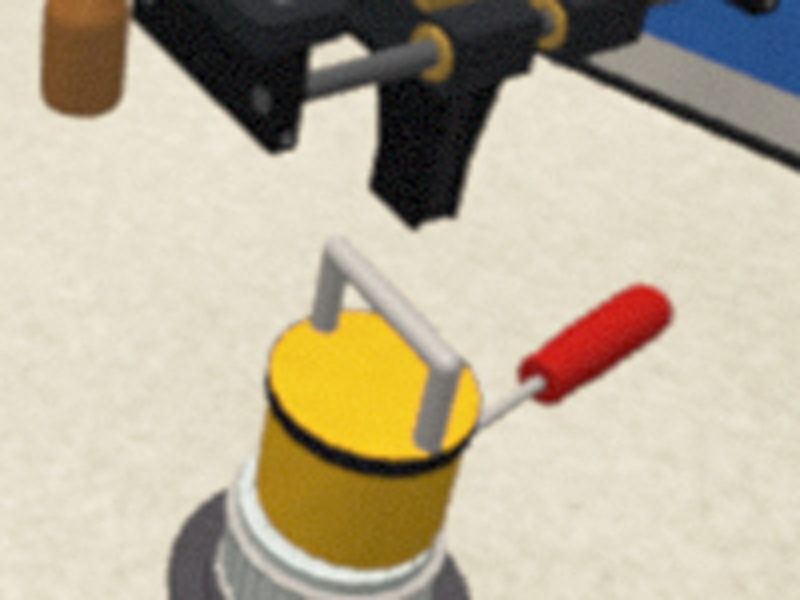

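The gripper closed above the bar (fingertips at (415,225), bar at (393,300)), so it missed. I'll check the heights.

```bash
python3 - <<'E'
from h import *
ds=capture("side");dt=capture("top")
for n,X in (("tip",(.5405,-.1967,.1635)),("tcp",(.5405,-.1967,.1855)),("barmid",(.539,-.196,.152)),("A",(.5485,-.1675,.152)),("B",(.5295,-.2245,.152)),("hub",(.538,-.196,0.))):
    print(n,*[np.round((lambda p:p[:2]/p[2])(P(d)@np.r_[X,1]),1) for d in(ds,dt)])
for n in("canister","hub"): print(n,[(np.round(r["at"],4),round(r["conf"],2)) for c in("side","top") for r in place_of(c,n)])
cv2.imwrite("pics/t2.png",cv2.resize(dt["color"][140:250,380:520,::-1],None,fx=4,fy=4,interpolation=2))
E
```

```text
tip [437.5 248.6] [459.  207.9]
tcp [440.4 235.6] [461.9 207.5]
barmid [435.  255.4] [457.2 208.8]
A [421.6 241.8] [444.  204.3]
B [449.6 270.1] [470.4 213.2]
hub [418.7 329. ] [440.2 211.3]
canister [(array([ 0.5408, -0.1988,  0.0567]), 0.59), (array([ 0.5417, -0.1966,  0.0576]), 0.56)]
hub [(array([ 0.7181,  0.095 , -0.0023]), 0.72), (array([ 5.350e-01, -1.951e-01, -1.000e-04]), 0.71)]
```

View pics/t2.png

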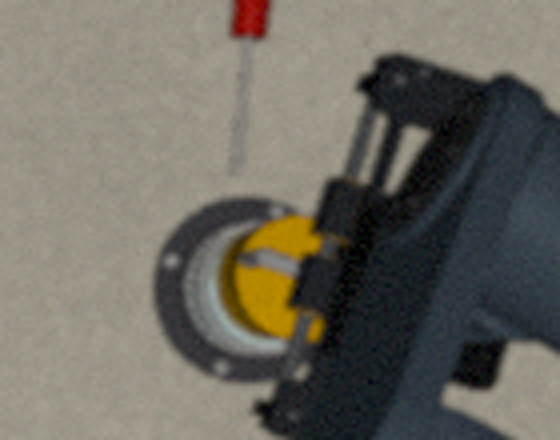

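```bash
python3 - <<'E'
from h import *
ds=capture("side");dt=capture("top")
print(plane(ds,(443.75,236),.1635),plane(ds,(443.75,236),.1855))
pr=lambda d,X:np.round((lambda p:p[:2]/p[2])(P(d)@np.r_[X,1]),1)
y=np.array([.4213,.9069,0]);c=np.array([.2632,.5668,.2156])
for s in(-1,1):
    for dz in(0,-.022): print("start tip",s,dz,pr(ds,c+s*.051*y+[0,0,dz]))
g=cv2.imread("pics/side0.png",0)
print([(x,int(np.nonzero(g[:130,x]<60)[0].max())) for x in range(20,75,3)])
print([(y,int(np.nonzero(g[y,:110]<60)[0].max())) for y in range(40,118,6)])
E
```

```text
[ 0.56878129 -0.18738218  0.1635    ] [ 0.54303506 -0.20006539  0.1855    ]
start tip -1 0 [ 43.7 115.1]
start tip -1 -0.022 [ 48.1 125.5]
start tip 1 0 [56.8 98.1]
start tip 1 -0.022 [ 60.6 107.7]Traceback (most recent call last):
  File "<stdin>", line 9, in <module>
    return umr_maximum(a, axis, None, out, keepdims, initial, where)
ValueError: zero-size array to reduction operation maximum which has no identity
```

Both the start picture and this one show the fingertips about 20 mm higher than the readings imply. I'll descend further carefully with the jaws open, watching the force.

```bash
python3 -m jog '0 0 0 0 0 0 50;0 0 0 0 0 0 50;0 0 0 0 0 0 50;0 0 0 0 0 0 50;0 0 15 0 0 0 50;0 0 15 0 0 0 50;0 0 10 0 0 0 50;0 0 4 0 0 0 50;0 0 0 0 0 0 50'
python3 - <<'E'
from h import *
ds=capture("side");cv2.imwrite("pics/s3.png",cv2.resize(ds["color"][180:330,340:540,::-1],None,fx=4,fy=4,interpolation=2))
go([.539,-.196,.143],-18.5)
E
```

```text
time_s: 7.25
position: [0.5398, -0.1964, 0.1401]
tcp_rot: [[0.317, 0.949, -0.001], [0.949, -0.317, 0.0], [0.0, -0.001, -1.0]]
force: [-0.2, -0.1, 0.1]
opening: 0.572
grasp_force: 0.0
t 7.3 pos [ 0.54   -0.1965  0.1405] yaw -18.4 shift [ 0.2 -1.1 -2.5] az 0.001 F [-0.5 -0.2 -0.7] open 50.2 grip 0.0
```

View pics/s3.png

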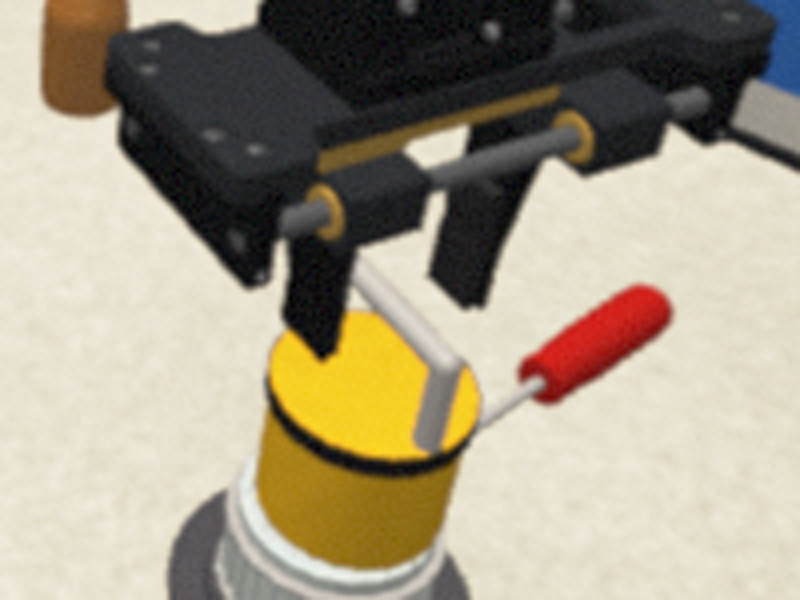

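The fingertips at (325,355) and (475,305) are just below the bar level. I'll go 10 mm deeper and close.

```bash
python3 -m jog '0 0 5 0 0 0 50;0 0 5 0 0 0 50;0 0 0 0 0 0 50;0 0 0 0 0 0 20;0 0 0 0 0 0 0;0 0 0 0 0 0 0;0 0 0 0 0 0 0;0 0 0 0 0 0 0'
```

```text
time_s: 8.3
position: [0.54, -0.1965, 0.1306]
tcp_rot: [[0.317, 0.949, 0.0], [0.949, -0.317, -0.0], [0.0, 0.0, -1.0]]
force: [0.6, -0.0, -1.2]
opening: 0.103
grasp_force: 30.0
```

```bash
python3 -m jog '0 0 -5 0 0 0 0;0 0 -10 0 0 0 0;0 0 -10 0 0 0 0;0 0 -5 0 0 0 0;10 -7.1 0 0 0 0 0;20 -14.2 0 0 0 0 0;20 -14.2 0 0 0 0 0;20 -14.2 0 0 0 0 0;20 -14.2 0 0 0 0 0;15 -11 0 0 0 0 0;7 -5 0 0 0 0 0;0 0 0 0 0 0 0'
python3 - <<'E'
from h import *
go([.500,-.065,.161])
print([(np.round(r["at"],4),round(r["conf"],2)) for c in("side","top") for d in [capture(c)] for r in place_of(c,"canister")])
E
```

```text
time_s: 9.8
position: [0.4997, -0.0645, 0.1607]
tcp_rot: [[0.315, 0.949, 0.0], [0.949, -0.315, -0.0], [-0.0, 0.001, -1.0]]
force: [-0.4, -0.9, -2.5]
opening: 0.103
grasp_force: 30.0
t 9.8 pos [ 0.4997 -0.0645  0.1607] yaw -18.4 shift [-0.3  0.5 -0.3]  F [-0.4 -0.9 -2.5] open 9.0 grip 30.0
[(array([ 0.5008, -0.066 ,  0.0873]), 0.84), (array([ 0.5029, -0.0645,  0.0898]), 0.64)]
```

```bash
python3 -m jog '0 0 10 0 0 0 0;0 0 20 0 0 0 0;0 0 20 0 0 0 0;0 0 18 0 0 0 0;0 0 10 0 0 0 0;0 0 4 0 0 0 0;0 0 0 0 0 0 0'
python3 -m jog '0 0 2 0 0 0 0;0 0 1 0 0 0 0;0 0 1 0 0 0 0;0 0 0 0 0 0 0'
```

```text
time_s: 10.88
position: [0.4997, -0.0651, 0.0785]
tcp_rot: [[0.317, 0.949, 0.0], [0.949, -0.317, -0.0], [-0.0, 0.0, -1.0]]
force: [0.0, -0.1, -2.6]
opening: 0.103
grasp_force: 30.0
time_s: 11.38
position: [0.4995, -0.0649, 0.0746]
tcp_rot: [[0.316, 0.949, 0.0], [0.949, -0.316, -0.0], [-0.0, 0.0, -1.0]]
force: [0.9, 0.4, -2.1]
opening: 0.102
grasp_force: 30.0
```

```bash
python3 -m jog '0 0 1 0 0 0 0;0 0 0 0 0 0 0'
python3 -m jog '0 0 0.7 0 0 0 0;0 0 0 0 0 0 0'
```

```text
time_s: 11.62
position: [0.4996, -0.0649, 0.0735]
tcp_rot: [[0.316, 0.949, 0.0], [0.949, -0.316, -0.0], [-0.0, 0.0, -1.0]]
force: [0.9, 0.8, -2.6]
opening: 0.107
grasp_force: 30.0
time_s: 11.88
position: [0.4997, -0.0649, 0.0734]
tcp_rot: [[0.316, 0.949, 0.001], [0.949, -0.316, -0.0], [0.0, 0.001, -1.0]]
force: [0.0, 0.4, 4.7]
opening: 0.098
grasp_force: 30.0
```

```bash
python3 -m jog '0 0 0 0 0 0 20;0 0 0 0 0 0 35;0 0 0 0 0 0 50;0 0 0 0 0 0 50;0 0 -20 0 0 0 50;0 0 -40 0 0 0 60;0 0 -50 0 0 0 60;0 0 -20 0 0 0 60;40 0 0 0 0 0 60;50 0 0 0 0 0 60;50 0 0 0 0 0 60;30 0 0 0 0 0 60'
python3 - <<'E'
from h import *
go([.554,.173,.2])
ds=capture("side");dt=capture("top")
for c in("side","top"): print(c,[(n,np.round(r["at"],4),round(r["conf"],2)) for n in("canister","hub_mouth","hub") for r in place_of(c,n)])
pic=[cv2.resize(d["color"][v:v+100,u:u+133,::-1],(400,300),interpolation=2) for d,u,v in((ds,360,240),(dt,375,150))]
# shaft crops
pic2=[cv2.resize(d["color"][v:v+50,u:u+67,::-1],(400,300),interpolation=2) for d,u,v in((ds,250,170),(dt,262,178))]
cv2.imwrite("pics/c4.png",np.vstack([np.hstack(pic),np.hstack(pic2)]))
np.save("top4.npy",dt["color"]);np.save("side4.npy",ds["color"])
for d,n in((ds,"side"),(dt,"top")):
    im=d["color"].astype(int);m=np.uint8((im[...,0]-np.maximum(im[...,1],im[...,2]))>50)
    k,_,st,ce=cv2.connectedComponentsWithStats(m)
    print(n,[(st[i].tolist(),np.round(ce[i],1).tolist()) for i in range(1,k) if st[i,4]>2])
E
```

```text
time_s: 13.38
position: [0.5536, 0.0985, 0.2027]
tcp_rot: [[0.315, 0.949, 0.0], [0.949, -0.315, 0.0], [0.0, 0.0, -1.0]]
force: [-0.3, -1.2, -0.4]
opening: 0.69
grasp_force: 0.0
t 13.38 pos [0.5536 0.0985 0.2027] yaw -18.4 shift [ 70.8 -23.1   2.8]  F [-0.3 -1.2 -0.4] open 60.0 grip 0.0
side [('canister', array([ 0.5003, -0.0702, -0.0015]), 0.94), ('hub_mouth', array([ 0.5352, -0.1987,  0.0576]), 0.66), ('hub', array([ 0.5359, -0.1955,  0.0024]), 0.68), ('hub', array([ 6.920e-01, -1.965e-01, -5.000e-04]), 0.4)]
top [('canister', array([ 0.4996, -0.0623,  0.0015]), 0.76), ('hub_mouth', array([ 0.5387, -0.196 ,  0.058 ]), 0.57), ('hub_mouth', array([ 0.504 , -0.0648,  0.0016]), 0.55), ('hub', array([ 0.5382, -0.1928, -0.0011]), 0.98)]
side [([254, 167, 2, 3, 4], [254.2, 168.0]), ([353, 174, 10, 10, 48], [356.9, 178.9]), ([255, 181, 2, 2, 4], [255.5, 181.5]), ([280, 181, 4, 4, 11], [281.5, 182.2]), ([228, 197, 10, 3, 29], [232.3, 198.0]), ([240, 216, 7, 3, 21], [243.0, 217.0]), ([470, 251, 38, 30, 537], [488.9, 264.7]), ([339, 255, 5, 4, 12], [340.6, 256.5]), ([332, 257, 2, 2, 3], [332.3, 257.7]), ([346, 262, 3, 4, 4], [347.2, 263.5]), ([357, 262, 3, 4, 5], [357.8, 263.8]), ([326, 264, 3, 2, 3], [327.0, 264.7]), ([323, 267, 7, 13, 16], [324.7, 272.9]), ([357, 268, 1, 3, 3], [357.0, 269.0]), ([363, 269, 2, 5, 6], [363.7, 270.7]), ([356, 272, 1, 4, 4], [356.0, 273.5]), ([356, 275, 8, 7, 14], [358.7, 278.4]), ([331, 280, 11, 4, 12], [335.8, 282.0]), ([348, 283, 3, 1, 3], [349.0, 283.0]), ([426, 289, 4, 6, 18], [427.8, 291.3])]
top [([438, 115, 11, 34, 290], [443.2, 131.5]), ([241, 199, 4, 3, 6], [242.5, 200.2]), ([441, 199, 3, 4, 7], [441.7, 200.7]), ([247, 203, 3, 2, 5], [248.2, 203.4]), ([292, 246, 9, 10, 31], [295.5, 250.1])]
```

View pics/c4.png

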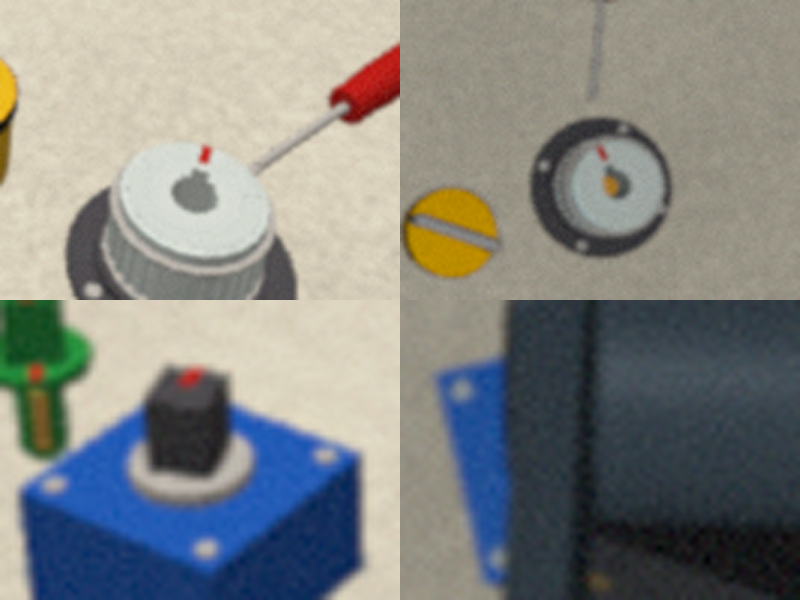

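```bash
python3 - <<'E'
from h import *
ds=capture("side");dt=capture("top")
S,e=tri(ds,dt,(427.8,291.3),(441.7,200.7));print("stripe",S,e)
B,e=tri(ds,dt,(424.0,303.6),(446.7,211.1));print("bore",B,e)
for d,p,q in((ds,(427.8,291.3),(424.0,303.6)),(dt,(441.7,200.7),(446.7,211.1))):
    a=plane(d,p,.057);b=plane(d,q,.057);print(a,b,"r",np.hypot(*(a-b)[:2]),"yaw",np.degrees(np.arctan2(*(a-b)[1::-1])))
# ellipse fit of face in top & side
for d,n,(u,v) in((ds,"s",(424,303)),(dt,"t",(447,211))):
    hsv=cv2.cvtColor(d["color"],cv2.COLOR_RGB2HSV);print(n,hsv[v-8:v+9:4,u-16:u+17:4,2].tolist())
    pr=lambda X:(lambda p:p[:2]/p[2])(P(d)@np.r_[X,1])
    g=cv2.GaussianBlur(cv2.cvtColor(d["color"],cv2.COLOR_RGB2GRAY),(0,0),1).astype(np.float32)
    best=[]
    th=np.linspace(0,2*np.pi,72,endpoint=False)
    for x in np.arange(.528,.549,.0005):
        for y in np.arange(-.207,-.185,.0005):
            tot=0
            I=[]
            for r in(.037,.043):
                X=np.c_[x+r*np.cos(th),y+r*np.sin(th),np.full(72,.057),np.ones(72)]@P(d).T
                q=(X[:,:2]/X[:,2:]).astype(np.float32);I.append(cv2.remap(g,q[None,:,0].copy(),q[None,:,1].copy(),1)[0])
            best.append(((I[0]-I[1]).mean(),x,y))
    print(n,sorted(best)[-1],np.mean(sorted(best)[-8:],0))
E
```

```text
stripe [ 0.5611288  -0.18555876  0.05863837] [[-0.1, 0.0], [0.0, -0.0]]
bore [ 0.53654535 -0.19663763  0.05976115] [[0.1, -0.0], [-0.0, 0.0]]
[ 0.56266506 -0.18489547  0.057     ] [ 0.5386406  -0.19535004  0.057     ] r 0.026200629835920124 yaw 23.516905462269957
[ 0.561168  -0.1859087  0.057    ] [ 0.53671455 -0.19744385  0.057     ] r 0.027037584625056038 yaw 25.254124650114914
s [[216, 219, 220, 219, 213, 211, 220, 220, 214], [216, 220, 223, 168, 129, 145, 220, 219, 219], [218, 220, 201, 120, 125, 122, 216, 219, 218], [219, 219, 222, 128, 126, 127, 192, 221, 217], [220, 218, 219, 225, 201, 207, 221, 218, 217]]
s (np.float32(23.492594), np.float64(0.5304999999999997), np.float64(-0.19999999999999998)) [23.22303104  0.5304375  -0.2000625 ]
t [[109, 150, 164, 153, 168, 165, 164, 137, 113], [121, 162, 164, 115, 108, 167, 161, 165, 72], [131, 165, 168, 163, 122, 116, 164, 166, 83], [130, 171, 169, 155, 83, 153, 164, 166, 69], [115, 165, 166, 170, 168, 165, 170, 154, 109]]
t (np.float32(45.6454), np.float64(0.5349999999999993), np.float64(-0.19249999999999998)) [45.56009436  0.53525    -0.19225   ]
```

The canister stands upright at top (450,232), and the hub's stripe and bore are clear. Keyway yaw is about 24.5° and the bore is at about (0.537, -0.196). Now the shaft.

```bash
python3 -m jog '0 0 0 0 0 .177 60;0 0 0 0 0 .177 60;0 0 0 0 0 .177 60;0 0 0 0 0 .178 60;20 -32 0 0 0 0 60;18.7 -31.6 0 0 0 0 60;0 0 40 0 0 0 60;0 0 40 0 0 0 60;0 0 20 0 0 0 60;0 0 0 0 0 0 60'
python3 - <<'E'
from h import *
go([.554,.173,.064],-59)
ds=capture("side");cv2.imwrite("pics/s5.png",cv2.resize(ds["color"][130:250,200:360,::-1],None,fx=5,fy=5,interpolation=2))
E
```

```text
time_s: 15.12
position: [0.5525, 0.1701, 0.1013]
tcp_rot: [[0.858, 0.513, -0.004], [0.513, -0.858, -0.0], [-0.004, -0.002, -1.0]]
force: [0.1, 0.4, 0.1]
opening: 0.692
grasp_force: 0.0
t 15.12 pos [0.5525 0.1701 0.1013] yaw -59.1 shift [ 2.9 -1.7 37.3] az -0.002 F [0.1 0.4 0.1] open 60.2 grip 0.0
```

View pics/s5.png

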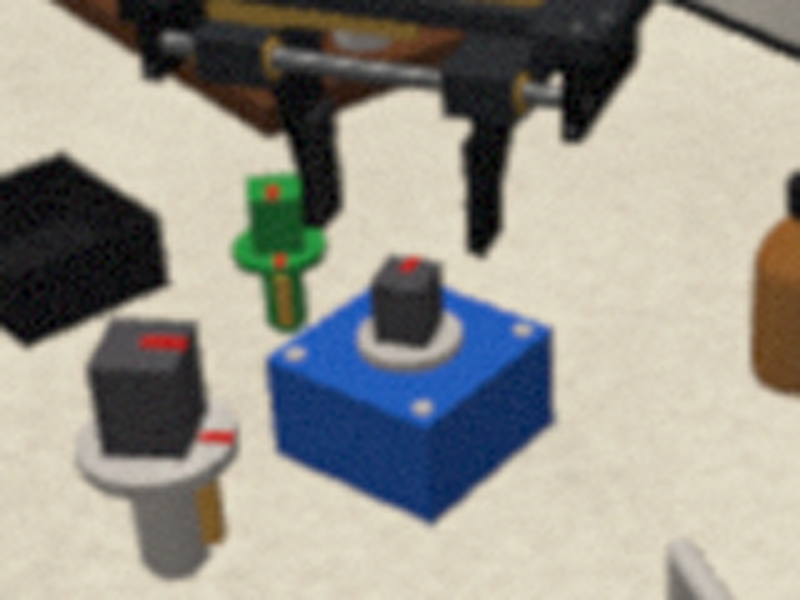

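The fingertips at (325,225) and (480,250) straddle the head at (407,268), which is centred between them. Descending and gripping.

```bash
python3 -m jog '0 0 15 0 0 0 60;0 0 15 0 0 0 60;0 0 7 0 0 0 60;0 0 0 0 0 0 60;0 0 0 0 0 0 30;0 0 0 0 0 0 0;0 0 0 0 0 0 0;0 0 0 0 0 0 0;0 0 0 0 0 0 0'; python3 -c "
from h import *
go([.554,.173,.064])"
```

```text
time_s: 16.3
position: [0.5539, 0.171, 0.066]
tcp_rot: [[0.858, 0.514, 0.0], [0.514, -0.858, 0.0], [0.0, -0.0, -1.0]]
force: [-0.7, 0.9, 1.8]
opening: 0.271
grasp_force: 30.0
t 16.3 pos [0.5539 0.171  0.066 ] yaw -59.1 shift [ 1.2 -1.7  2. ]  F [-0.7  0.9  1.8] open 23.6 grip 30.0
```

```bash
python3 -m jog '0 0 -15 0 0 0 0;0 0 -30 0 0 0 0;0 0 -40 0 0 0 0;0 0 -39 0 0 .112 0;-10 20 0 0 0 0 0;-24 46 0 0 0 0 0;-24 46 0 0 0 0 0;-24 46 0 0 0 0 0;-24 46 0 0 0 0 0;-24 46 0 0 0 0 0;-24 47 0 0 0 0 0;-14 30 0 0 0 0 0'
python3 -m jog '0 0 0 0 0 0 0;0 0 0 0 0 0 0'
python3 - <<'E'
from h import *
go([.537,-.196,.125],-65.5)
ds=capture("side");dt=capture("top")
print([(c,n,np.round(r["at"],4),round(r["conf"],2)) for c in("side","top") for n in("shaft","shaft_key","hub_mouth") for r in place_of(c,n)])
cv2.imwrite("pics/s6.png",cv2.resize(ds["color"][190:340,340:540,::-1],None,fx=4,fy=4,interpolation=2))
E
```

```text
time_s: 17.8
position: [0.5363, -0.1992, 0.1907]
tcp_rot: [[0.911, 0.413, 0.001], [0.413, -0.911, -0.001], [0.0, 0.001, -1.0]]
force: [0.6, 0.6, -1.2]
opening: 0.27
grasp_force: 30.0
time_s: 18.05
position: [0.5361, -0.1958, 0.1901]
tcp_rot: [[0.91, 0.415, -0.001], [0.415, -0.91, 0.001], [-0.0, -0.001, -1.0]]
force: [-0.6, 0.2, -1.6]
opening: 0.274
grasp_force: 30.0
t 18.05 pos [ 0.5361 -0.1958  0.1901] yaw -65.5 shift [ 0.7  0.6 65.1] az -0.000 F [-0.6  0.2 -1.6] open 23.9 grip 30.0
[('side', 'shaft', array([ 0.4274,  0.1665, -0.0022]), 0.95), ('side', 'shaft', array([ 0.5383, -0.1892,  0.1387]), 0.8), ('side', 'shaft', array([ 0.5636,  0.2856, -0.0031]), 0.6), ('side', 'shaft_key', array([0.5552, 0.2784, 0.0084]), 0.95), ('side', 'shaft_key', array([0.4424, 0.1587, 0.0133]), 0.8), ('side', 'shaft_key', array([ 0.5526, -0.1891,  0.1446]), 0.67), ('side', 'hub_mouth', array([ 0.5335, -0.1982,  0.0583]), 0.94), ('top', 'shaft', array([ 0.5628,  0.2818, -0.003 ]), 0.5), ('top', 'hub_mouth', array([ 0.5376, -0.1993,  0.0562]), 0.72)]
```

View pics/s6.png

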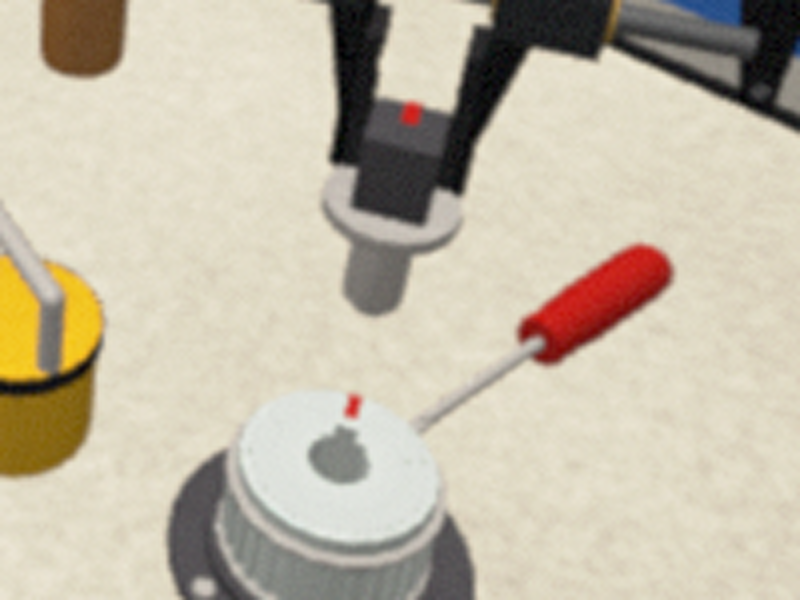

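The shaft is held straight, with its foot at about (373,305) and its stripe in line with the hub stripe at (353,405). The bore is at (339,459). I'll compare the axes in this same view.

```bash
python3 - <<'E'
from h import *
ds=capture("side")
f=lambda u,v,z:np.round(plane(ds,(u/4+340-.4,v/4+190-.4),z),4)
print("head top",f(408,122,.21),"flange top",f(392,205,.18),"foot low centre",f(374,300,.134),"bore",f(339,459,.057))
im=ds["color"].astype(int);m=np.uint8((im[...,0]-np.maximum(im[...,1],im[...,2]))>50)
k,_,st,ce=cv2.connectedComponentsWithStats(m)
print([(st[i].tolist(),np.round(ce[i],1).tolist()) for i in range(1,k) if st[i,4]>2 and 400<ce[i][0]<460])
d=capture("top");b=np.array([.537,-.196,0])
E
```

```text
head top [ 0.539  -0.1947  0.21  ] flange top [ 0.5353 -0.1972  0.18  ] foot low centre [ 0.5404 -0.1955  0.134 ] bore [ 0.5379 -0.1965  0.057 ]
[([440, 215, 6, 6, 29], [442.7, 217.7]), ([426, 289, 5, 6, 19], [427.9, 291.3])]
```

```bash
python3 -m jog '0 0 20 0 0 0 0;0 0 30 0 0 0 0;0 0 18 0 0 0 0;0 0 3 0 0 0 0;0 0 0 0 0 0 0'
python3 -m jog '0 0 3 0 0 0 0;0 0 3 0 0 0 0;0 0 3 0 0 0 0;0 0 0 0 0 0 0'
python3 -m jog '0 0 2 0 0 0 0;0 0 2 0 0 0 0;0 0 0 0 0 0 0'
```

```text
time_s: 19.18
position: [0.537, -0.1966, 0.1191]
tcp_rot: [[0.91, 0.415, 0.0], [0.415, -0.91, -0.0], [0.0, 0.0, -1.0]]
force: [-0.4, 0.5, -1.1]
opening: 0.273
grasp_force: 30.0
time_s: 19.68
position: [0.5365, -0.1963, 0.1096]
tcp_rot: [[0.91, 0.415, -0.0], [0.415, -0.91, 0.0], [-0.0, -0.0, -1.0]]
force: [-0.2, 0.4, -1.6]
opening: 0.274
grasp_force: 30.0
time_s: 20.05
position: [0.5365, -0.1965, 0.1056]
tcp_rot: [[0.91, 0.415, -0.0], [0.415, -0.91, 0.0], [-0.0, -0.0, -1.0]]
force: [0.0, -1.1, -2.5]
opening: 0.273
grasp_force: 30.0
```

```bash
python3 -m jog '0 0 2 0 0 0 0;0 0 1.5 0 0 0 0;0 0 0 0 0 0 0'
python3 -m jog '0 0 1.5 0 0 0 0;0 0 0 0 0 0 0'
```

```text
time_s: 20.42
position: [0.5365, -0.1965, 0.1022]
tcp_rot: [[0.91, 0.415, -0.0], [0.415, -0.91, 0.0], [-0.0, -0.0, -1.0]]
force: [-0.8, -1.0, -2.9]
opening: 0.276
grasp_force: 30.0
time_s: 20.68
position: [0.5365, -0.1965, 0.1007]
tcp_rot: [[0.91, 0.415, -0.0], [0.415, -0.91, -0.0], [-0.0, -0.0, -1.0]]
force: [-1.1, -0.4, -1.3]
opening: 0.274
grasp_force: 30.0
```

```bash
python3 -m jog '0 0 2 0 0 0 0;0 0 2 0 0 0 0;0 0 0 0 0 0 0'
python3 -m jog '0 0 2 0 0 0 0;0 0 2 0 0 0 0;0 0 2 0 0 0 0;0 0 0 0 0 0 0'
```

```text
time_s: 21.05
position: [0.5366, -0.1965, 0.0966]
tcp_rot: [[0.91, 0.415, -0.0], [0.415, -0.91, 0.0], [-0.0, -0.0, -1.0]]
force: [-1.9, -1.3, -2.8]
opening: 0.271
grasp_force: 30.0
time_s: 21.55
position: [0.5366, -0.1965, 0.0906]
tcp_rot: [[0.91, 0.415, -0.0], [0.415, -0.91, 0.0], [-0.0, -0.0, -1.0]]
force: [-1.2, -2.0, -2.6]
opening: 0.272
grasp_force: 30.0
```

The key is in, about 12 mm past the face with hardly any force. Pushing on to the plunger (expected at about 0.081) and home (about 0.073).

```bash
python3 -m jog '0 0 3 0 0 0 0;0 0 3 0 0 0 0;0 0 2 0 0 0 0;0 0 0 0 0 0 0'
python3 -m jog '0 0 2 0 0 0 0;0 0 2 0 0 0 0;0 0 0 0 0 0 0'
python3 -m jog '0 0 2 0 0 0 0;0 0 1 0 0 0 0;0 0 0 0 0 0 0'
```

```text
time_s: 22.05
position: [0.5366, -0.1964, 0.0825]
tcp_rot: [[0.91, 0.415, -0.0], [0.415, -0.91, 0.0], [-0.0, -0.0, -1.0]]
force: [-1.5, -1.9, -2.1]
opening: 0.272
grasp_force: 30.0
time_s: 22.42
position: [0.5366, -0.1965, 0.079]
tcp_rot: [[0.91, 0.415, 0.0], [0.415, -0.91, -0.0], [-0.0, 0.0, -1.0]]
force: [-3.1, -1.1, 3.0]
opening: 0.276
grasp_force: 30.0
time_s: 22.8
position: [0.5366, -0.1965, 0.0762]
tcp_rot: [[0.91, 0.415, 0.0], [0.415, -0.91, -0.0], [0.0, 0.0, -1.0]]
force: [-4.2, -0.3, 5.2]
opening: 0.27
grasp_force: 30.0
```

```bash
python3 -m jog '-.5 -.2 1 0 0 0 0;0 0 1 0 0 0 0;0 0 0 0 0 0 0'
python3 -m jog '0 0 1 0 0 0 0;0 0 0 0 0 0 0'
python3 -m jog '0 0 0.8 0 0 0 0;0 0 0 0 0 0 0'
```

```text
time_s: 23.18
position: [0.5365, -0.1966, 0.0745]
tcp_rot: [[0.91, 0.415, 0.001], [0.415, -0.91, -0.0], [0.001, 0.001, -1.0]]
force: [-3.7, -0.0, 5.8]
opening: 0.274
grasp_force: 30.0
time_s: 23.42
position: [0.5365, -0.1965, 0.0735]
tcp_rot: [[0.91, 0.415, 0.001], [0.415, -0.91, -0.0], [0.001, 0.001, -1.0]]
force: [-3.0, -1.3, 5.6]
opening: 0.274
grasp_force: 30.0
time_s: 23.68
position: [0.5365, -0.1966, 0.0731]
tcp_rot: [[0.91, 0.415, 0.001], [0.415, -0.91, -0.001], [0.001, 0.001, -1.0]]
force: [-4.0, -0.2, 8.5]
opening: 0.271
grasp_force: 30.0
```

```bash
python3 -m jog '0 0 0.8 0 0 0 0;0 0 0 0 0 0 0;0 0 0 0 0 0 0'
python3 -m jog '0 0 0.6 0 0 0 0;0 0 0 0 0 0 0;0 0 0 0 0 0 0'
```

```text
time_s: 24.05
position: [0.5365, -0.1966, 0.0731]
tcp_rot: [[0.91, 0.415, 0.001], [0.415, -0.91, -0.001], [0.001, 0.001, -1.0]]
force: [-5.0, 0.1, 13.4]
opening: 0.27
grasp_force: 30.0
time_s: 24.42
position: [0.5365, -0.1966, 0.0731]
tcp_rot: [[0.91, 0.415, 0.001], [0.415, -0.91, -0.001], [0.001, 0.001, -1.0]]
force: [-6.1, -0.4, 17.0]
opening: 0.275
grasp_force: 30.0
```

The shaft hits a hard stop at 0.0731, exactly the expected home height, and the force rises. A numeric check before handing in:

```bash
python3 - <<'E'
from h import *
for c in("side","top"):
    d=capture(c);print(c,[(n,np.round(r["at"],4),round(r["conf"],2)) for n in("shaft","canister","bottle","driver","bin") for r in place_of(c,n)])
ds=capture("side");X=np.array([.5372,-.196,.133])
im=ds["color"].astype(int);m=np.uint8((im[...,0]-np.maximum(im[...,1],im[...,2]))>50)
k,_,st,ce=cv2.connectedComponentsWithStats(m)
print([(st[i].tolist(),np.round(ce[i],1).tolist()) for i in range(1,k) if st[i,4]>2 and 405<ce[i][0]<465])
c,s=np.cos(np.radians(24.5)),np.sin(np.radians(24.5))
for r,z in((.008,.093),(.018,.063),(.028,.057)):
    p=P(ds)@[.5372+r*c,-.196+r*s,z,1];print("expect",p[:2]/p[2])
s=read_state();print(s["time_s"],s["position"],s["force"])
E
```

```text
side [('shaft', array([ 0.5352, -0.1933,  0.02  ]), 0.96), ('shaft', array([ 0.5637,  0.2889, -0.0011]), 0.66), ('shaft', array([ 0.5344, -0.1979,  0.0009]), 0.28), ('canister', array([ 0.5001, -0.0686, -0.0017]), 0.83), ('bottle', array([ 0.7172,  0.1012, -0.0046]), 0.79), ('driver', array([ 0.6905, -0.1978,  0.0008]), 0.5), ('bin', array([0.499 , 0.4006, 0.001 ]), 0.69), ('bin', array([ 0.5359, -0.191 ,  0.021 ]), 0.26)]
top [('shaft', array([ 4.338e-01,  1.762e-01, -2.000e-04]), 0.68), ('shaft', array([ 0.5624,  0.284 , -0.0029]), 0.51), ('canister', array([ 0.4999, -0.0602,  0.0007]), 0.96), ('bottle', array([ 7.159e-01,  1.006e-01, -7.000e-04]), 0.84), ('driver', array([ 0.6911, -0.1962, -0.0014]), 0.92), ('bin', array([ 0.5   ,  0.3976, -0.0023]), 0.93)]
[([427, 281, 5, 7, 28], [428.9, 283.6])]
expect [428.58370542 283.28836029]
expect [426.81801565 292.96098982]
expect [427.52592061 291.10635388]
25.075 [ 0.53651238 -0.19659212  0.073045  ] [-5.34064757 -0.09014932 18.04893473]
```

The head's stripe is at (428.9,283.6), against (428.6,283.3) expected with the shaft fully home. Everything else is where it should be.

```bash
python3 -c "
from rig import *
print(hand_in())"
```

```text
the job is handed in; nothing more can be done
None
```

I've handed in the job: the canister stands upright on the bench beside the pulley, and the keyed shaft is fully home and still held down (about 18 N), at about 25 s of the 64 s limit; the result of the judging was not shown.

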